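# Fetch the rear tape roll from a full hook

### The arm

A 6-joint arm with a two-finger parallel gripper is mounted at the origin on a cart in front of the work surface, level with it; the furniture and walls round the work are solid. World frame = base frame: x ahead of the robot, y to its left, z up, the work surface at z = 0. Lengths are in m, angles in rad, forces in N, time in s.
With the tool pointing down it reaches from about 0.4 to 0.825 m from the base axis. Payload 7 kg.
Tool frame: the origin (TCP) lies at the very end of the fingers, on their centre line; the grasp point (between the pads) lies 19 mm behind it; z points along the fingers, y is the line along which they close (so a half turn about z gives the same grasp; the last joint's range is limited). The gripper opens to 85 mm and grips with 20 to 120 N. Pads are 22 mm wide; open, the fingers measure 114 mm over their backs; the gripper's body (76 mm by 85 mm) begins 54 mm behind the grasp point. The pads swing forward as they close: fully open they stand 13 mm farther back than shut.
Start: joints at [1.51, 0.359, 0.012, 0, -1.224, -0.288], TCP at [0.231, 0.634, 0.231] pointing down, gripper open.
Joint ranges: [-3.07, 3.07], [-1.43, 2.12], [-1.02, 1.25], [-3.03, 1.67], [-3.05, -0], [-3.03, 3.03]. Speed limits (rad/s): [2.39, 2.39, 3.01, 3.14, 3.14, 3.14].

### API

Orientations are given as a 3x3 rotation matrix whose columns are the frame's x, y, z axes.
In Python, from bench import robot, snapshot gives the robot as it stands.
- The arm moves only by the shell command python3 -m jog 'ROWS'. ROWS is JSON, a list that holds one entry, the list of rows, each a list of 7 numbers: the shift along the tool's x, y, z in m, then the turn, a rotation vector about the tool's x, y, z in rad, then the finger opening in m, from 0 to 0.0854. In form: [[[dx, dy, dz, ax, ay, az, gripper], ...]]. A call has 1 to 8 rows; each row shifts and turns the commanded pose from where the row before left it, along the tool's axes as they then stand; what a row does not reach is not made up. A row lasts 1/10 s, in which the tool goes at most 50 mm and 8.59 degrees, less where a joint would pass 70% of its speed; a pose out of reach is approached as far as the arm can. A call with a gripper value outside its range is refused whole. The fingers move at their own pace and stop on an object; the grip force is fixed at half the most. Time passes only in rows, so rows that do not move let the fingers close. It gives the time, the measured TCP pose, the force and the opening at its end, in the units of the state.
- robot.read_state(): the state, without advancing time (a new reading comes with each control period).
- snapshot(name): name is "side" or "top"; returns a dict with "img" (400x640x3 uint8, red, green, blue), "mtx" (3x3 intrinsics, pixels), "world_from_camera" (4x4, takes a point from camera to world coordinates). Camera axes: x right, y down, z forward; pixel columns grow to the right and rows downward; lengths in m; the calibration is good to about 2 mm. A picture is of the moment at which its call begins. There is no depth.
- robot.sign_off(): hands the job in, once; it reports no verdict.
The state is a dict: "clock": time; "joints": joint angles; "joint_vel": joint speeds; "joint_efforts": joint torques, N m; "position": TCP position; "eef_rot": TCP orientation; "contact_force": force on the tool from outside, world axes, zero at the start; "moment": the same for the moment, N m; "grip_width": finger opening in m.
Only numpy, scipy, OpenCV 4.12 (cv2) and the standard library are available. Lean on these libraries where they do the work, as an engineer would, in place of code of your own. Each camera call takes 0.05 s, during which the arm holds its last target. There are 200 camera calls.

### The job

Get the rear tape roll off the full double-wire hook: first move the front roll over to the empty spare hook and push it gently back along the wires until the stiff grey stop clip there just starts to give (a few millimetres, never as far as a centimetre), and leave it hanging there. Then take the rear roll off and set it down gently, standing upright, in the wooden tape rest. Leave the yoghurt pot and the spice jar where they are.

Things in the scene. Friction and masses are not known exactly. Their poses are not given: they have to be found in the camera images.
- full_hook: fixed stand carrying the two rolls: post with two level 7 mm wires at y = +-20 mm, axes 170 mm above the table. Origin on the table below where the wires leave the post. They run 142 mm along the stand's -x (roughly to the robot), then turn up over 10 mm; tip tops 16 mm above the axes. Post top at 187 mm, nothing above
- spare_hook: empty stand, same size and axes as full_hook. A stop clip rides on its wires: two ears (y = +-24 to +-44 mm, 18 mm below to 10 mm above the wires' axes), open between them for a finger, joined by a bar below the wires. Where it stands is not reported and varies: the ears' front faces are somewhere from x = -88 to -48 mm; feel for them
- stop (a joint): how far the stop clip of the spare hook has been pushed back towards its post from where it stood (m): 0 at the start, 0.014 where it strikes the solid clamp block. It does not spring back. It starts to give at about 6 N
- front_roll_center (a point): centre of the front tape roll (nearer the wire tips): upright beige ring, 104 mm outside, core about 70 mm, rim 17 mm thick radially, 18 mm wide, 85 g. Its z axis is the roll's axis, at the start along the hook's +x. It hangs by its core on both wires, centre about 24 mm below the wires' axes (z about 146 mm), x about -98 mm in full_hook
- rear_roll_center (a point): centre of the rear tape roll, same kind and axes, nearer the post: x about -46 mm in full_hook. About 34 mm is free between the rolls, 37 mm between the rear roll and the post's plate
- rest_seat (a point): where a roll's centre lies when it stands in the fixed wooden tape rest, 62 mm above the table (roll's lowest point at 10 mm). The rest is an upright slot: two cheeks 27 mm apart, 41 mm high, 100 mm long, with two bars below that cradle the roll. The roll's axis goes along this point's x axis. Behind it stands the tall bag-roll stand, between the two hooks: carry things round its front
- pot_center (a point): centre of a loose yoghurt pot, 72 mm wide, 71 mm high, standing on the table; a bystander
- jar_center (a point): centre of a loose spice jar with dark cap, 44 mm wide, 96 mm high, standing on the table; a bystander
Things that resemble listed ones, but are neither listed nor needed, are in the scene too. What is shaped like the part that bears front_roll_center but black is not meant.

How it is judged:
On the way, in this order (a step that is already met when the one before it is completed fails the run):
1. the front roll is on the spare hook's wires and has pushed the stop clip back by 1 to 10 mm, while the rear roll still hangs on the full hook (value of joint stop between 0.001 and 0.01 m and x of front_roll_center in the frame of spare_hook between -0.11 and -0.035 m and y of front_roll_center in the frame of spare_hook between -0.02 and 0.02 m and distance of rear_roll_center from where it was at the start of the episode below 0.03 m), for 0.2 s.
2. the rear roll stands in the tape rest (horizontal distance between rear_roll_center and rest_seat below 0.012 m and height (world z) of rear_roll_center below 0.07 m), for 0.2 s.
At the end, for the whole second after the job is handed in: The front roll hangs at rest across both wires of the spare hook (centre within 15 mm, axis within 20 degrees), its stop clip pushed back 1 to 10 mm; the rear roll stands upright at rest in the tape rest, centre within 12 mm (8 mm in height) (all of step 2 and value of joint stop between 0.001 and 0.01 m and x of front_roll_center in the frame of spare_hook between -0.11 and -0.035 m and y of front_roll_center in the frame of spare_hook between -0.015 and 0.015 m and height (world z) of front_roll_center between 0.13 and 0.16 m and angle between the z axis of front_roll_center and the x axis of spare_hook, either way round below 0.35 rad and height (world z) of rear_roll_center above 0.054 m and angle between the z axis of rear_roll_center and the x axis of rest_seat, either way round below 0.35 rad and linear speed of each of front_roll, rear_roll below 0.02 m/s); the robot touches nothing.
It fails at once if the front roll is forced against the spare hook or its stop with more than 25 N (contact force between front_roll and spare_hook above 25 N).
It fails at once if the stop clip is shoved back more than 10 mm (value of joint stop above 0.01 m).
It fails at once if the rear roll is rammed into the tape rest with more than 40 N (contact force between rear_roll and tape_rest above 40 N).
It fails at once if the rear roll is dropped (let go and falling faster than 0.5 m/s) (contact force between the fingers and rear_roll below 0.3 N and linear speed of rear_roll above 0.5 m/s).
It fails at once if the yoghurt pot or the spice jar is moved by more than 30 mm (distance of any of pot_center, jar_center from where it was at the start of the episode above 0.03 m).
It also fails if it takes over 69 s, if anything falls off the work surface, if the arm or the gripper's body presses on something with over 40 N, if the wrist force passes 120 N, or if a joint passes its speed limit or range.

## Working session

There is one attempt and no reset: what is moved stays moved. The work goes in short steps, Python scripts to look and compute and a shell command to move; the robot and the scene stay as the last step left them, time stands still between calls to the robot, and variables do not carry over. Pictures are saved under pics/ and viewed, on a budget of 10 in all, crops included, one or two more only if the job needs it, and the job is handed in when it is done.

```bash
mkdir -p pics; ls
python3 - <<'E'
from bench import robot, snapshot
import cv2, numpy as np
for n in("side","top"):
    s=snapshot(n); cv2.imwrite(f"pics/{n}0.png",s["img"][:,:,::-1]); print(n,s["mtx"].tolist(),np.round(s["world_from_camera"],4).tolist())
    np.savez(f"pics/{n}0.npz",**s)
st=robot.read_state(); print(st)
E
```

```text
pics
side [[407.6354803966714, 0.0, 318.99374647890005], [0.0, 407.6354803966714, 194.67660763254463], [0.0, 0.0, 1.0]] [[0.8702, -0.2331, 0.434, -0.0302], [-0.4926, -0.416, 0.7644, -0.8708], [0.0023, -0.879, -0.4769, 0.7432], [0.0, 0.0, 0.0, 1.0]]
top [[377.79515095502956, 0.0, 328.58897878401825], [0.0, 377.79515095502956, 200.7949811527468], [0.0, 0.0, 1.0]] [[-0.0171, -0.9865, 0.1628, 0.3109], [-0.9998, 0.0179, 0.0036, 0.1161], [-0.0064, -0.1627, -0.9866, 1.2294], [0.0, 0.0, 0.0, 1.0]]
{'clock': 0.1, 'joints': array([ 1.51011415e+00,  3.59316547e-01,  1.11766239e-02, -2.86429395e-04,
       -1.22410346e+00, -2.88142863e-01]), 'joint_vel': array([ 0.00031553, -0.00208582, -0.00028249,  0.00077097, -0.00223252,
        0.00090734]), 'joint_efforts': array([-1.60726944e-03, -5.84765124e+01,  2.94112426e+01,  6.95471853e+00,
       -3.15790778e-03,  4.79495782e-06]), 'position': array([0.23057007, 0.63395648, 0.23047191]), 'eef_rot': array([[ 9.39741647e-01, -3.41885229e-01, -3.56647493e-04],
       [-3.41885381e-01, -9.39740574e-01, -1.42804578e-03],
       [ 1.53071640e-04,  1.46392666e-03, -9.99998917e-01]]), 'contact_force': array([-1.00409464e+00,  1.75767463e-01, -4.50229454e-04]), 'moment': array([ 0.03082184, -0.05399238,  0.00373172]), 'grip_width': 0.0853497066310612}
```

View pics/side0.png

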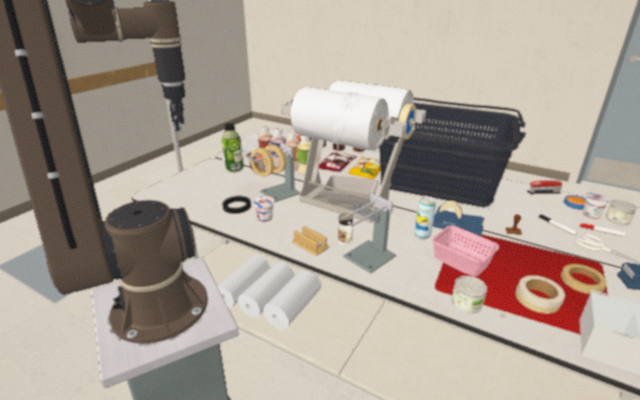

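View pics/top0.png

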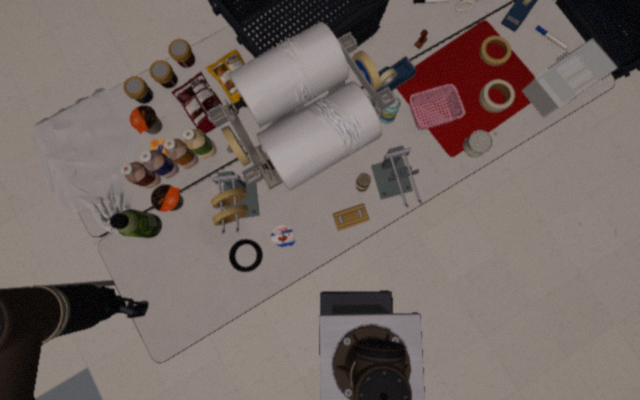

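The top view has the full hook with two rolls at about (230,200), the spare hook at (397,177), the wooden rest at (351,217), the pot at (283,237) and the jar at (362,182). In the side view these are at (278,165), (375,230), (310,240), (264,208) and (345,228).

Things that could be taken for the roll:
- black ring, top (246,255): excluded by the text
- loose rolls on the red mat, top (497,50) and (497,96)
- blue and tan rolls on the bag stand, top (235,145) and (372,70)

I choose the two rolls hanging on the wires at top (228,198) front/rear, and will check them in a crop.

Run:
```python
import cv2, numpy as np
t=np.load("pics/top0.npz")["img"][:,:,::-1]; s=np.load("pics/side0.npz")["img"][:,:,::-1]
def c(im,x,y,w,h,W,H): return cv2.resize(im[y:y+h,x:x+w],(W,H),interpolation=cv2.INTER_CUBIC)
a=c(t,200,160,70,75,320,343); b=c(t,330,140,100,95,361,343)   # scale 4.571, 3.61
d=c(s,230,130,90,60,384,256); e=c(s,290,185,110,90,313,256)   # 4.267, 2.845
o=np.zeros((600,700,3),np.uint8); o[:343,:320]=a;o[:343,330:691]=b;o[344:600,:384]=d;o[344:600,387:700]=e
cv2.imwrite("pics/crop0.png",o)
```

```text
(no output)
```

View pics/crop0.png

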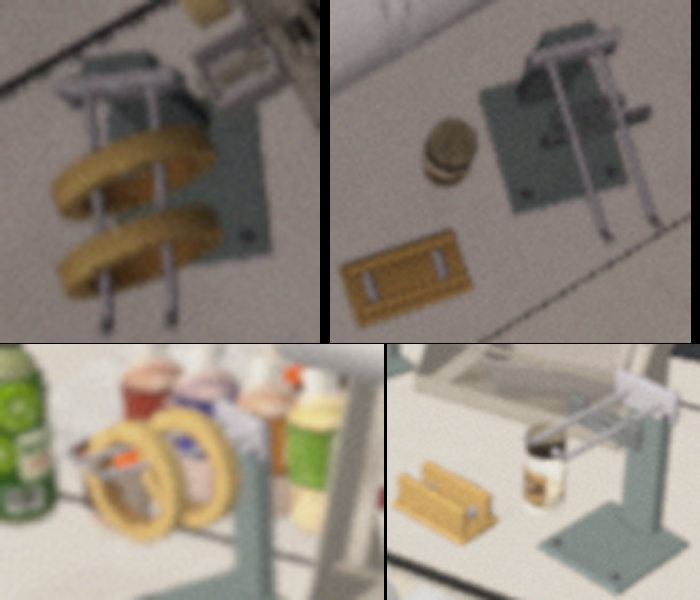

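```bash
cat > h.py <<'E'
import numpy as np, cv2
D={n:np.load(f"pics/{n}0.npz") for n in("side","top")}
def ray(n,p):
    d=D[n];M=d["world_from_camera"];v=np.linalg.inv(d["mtx"])@[p[0],p[1],1];v=M[:3,:3]@v
    return M[:3,3],v/np.linalg.norm(v)
def plane(n,p,z):
    o,v=ray(n,p);return o+v*(z-o[2])/v[2]
def tri(pt,ps):
    a,u=ray("top",pt);b,w=ray("side",ps)
    s=np.linalg.lstsq(np.c_[u,-w],b-a,rcond=None)[0];P,Q=a+s[0]*u,b+s[1]*w
    return (P+Q)/2,np.linalg.norm(P-Q)
ca=lambda x,y:(200+(x+.5)/4.571-.5,160+(y+.5)/4.571-.5)
cb=lambda x,y:(330+(x-329.5)/3.61-.5,140+(y+.5)/3.61-.5)
cd=lambda x,y:(230+(x+.5)/4.267-.5,130+(y-343.5)/4.267-.5)
ce=lambda x,y:(290+(x-386.5)/2.845-.5,185+(y-343.5)/2.845-.5)
E
python3 - <<'E'
from h import *
np.set_printoptions(precision=4,suppress=True)
im=D["top"]["img"].astype(int); m=((im[:,:,0]-im[:,:,2])>35).astype(np.uint8)
roi=np.zeros_like(m); roi[183:230,205:252]=m[183:230,205:252]
n,l,st,c=cv2.connectedComponentsWithStats(roi)
for i in range(1,n):
    if st[i,4]>30:
        h=cv2.convexHull(np.argwhere(l==i)[:,::-1].astype(np.int32)); M=cv2.moments(h); print("blob",st[i],M["m10"]/M["m00"],M["m01"]/M["m00"])
print("front",tri(ca(140,251),cd(134,480))); print("rear",tri(ca(133.5,170.5),cd(192,467)))
print("rest",tri(cb(406,277),ce(445,487)), plane("top",cb(405,274.5),.015))
rc=[plane("top",cb(*q),.041) for q in((341,265),(450,232),(472,287),(360,326))]; print("rest corners",np.array(rc))
d=rc[1]-rc[0]+rc[2]-rc[3]; print("rest long yaw",np.degrees(np.arctan2(d[1],d[0])),np.linalg.norm(d)/2)
for nm,f,W in(("full",ca,((92,105,107,323),(153,95,172,318))),("spare",cb,((556,75,605,233),(604,62,655,217)))):
    for x0,y0,x1,y1 in W:
        A=plane("top",f(x0,y0),.17);B=plane("top",f(x1,y1),.182);e=A-B
        print(nm,"base",A,"tip",B,"yaw",np.degrees(np.arctan2(e[1],e[0])),np.linalg.norm(e[:2]))
print("stop ears", plane("top",cb(540,142),.18),plane("top",cb(650,112),.18))
print("pot",plane("top",(283,237),.071),"jar",plane("top",cb(455,138),.096))
# stand near full hook: white roll ends, frame corner
for p in((270,160),(283,183),(232,90),(250,170)): print(p,plane("top",p,.3))
print("standroll tri", tri((273,170),(294,103)))
E
```

```text
blob [211 189  36  19 359] 227.52321724709782 197.57462686567163
blob [213 206  35  19 345] 229.24977777777775 214.72933333333333
front (array([0.4541, 0.4052, 0.147 ]), np.float64(0.0008644048555243499))
rear (array([0.5078, 0.4105, 0.1453]), np.float64(0.0026731333225731807))
rest (array([0.4587, 0.0501, 0.0364]), np.float64(0.00496655907183046)) [0.4612 0.0508 0.015 ]
rest corners [[ 0.4674  0.1081  0.041 ]
 [ 0.495   0.0115  0.041 ]
 [ 0.446  -0.0062  0.041 ]
 [ 0.4135  0.0926  0.041 ]]
rest long yaw -72.91801165837197 0.10218960249093091
full base [0.5444 0.4315 0.17  ] tip [0.4061 0.4147 0.182 ] yaw 6.907236051450582 0.13933819911427986
full base [0.5501 0.3933 0.17  ] tip [0.4084 0.3752 0.182 ] yaw 7.262925100269 0.14284218691451397
spare base [ 0.6007 -0.066   0.17  ] tip [ 0.4702 -0.0963  0.182 ] yaw 13.076350571055912 0.133914142291714
spare base [ 0.6107 -0.1049  0.17  ] tip [ 0.4821 -0.1357  0.182 ] yaw 13.488409494042019 0.13223015701242455
stop ears [ 0.5438 -0.0493  0.18  ] [ 0.5664 -0.137   0.18  ]
pot [0.3923 0.2618 0.071 ] jar [0.5673 0.0095 0.096 ]
(270, 160) [0.572  0.2666 0.3   ]
(283, 183) [0.5117 0.2334 0.3   ]
(232, 90) [0.7636 0.368  0.3   ]
(250, 170) [0.5469 0.317  0.3   ]
standroll tri (array([0.5187, 0.2461, 0.3921]), np.float64(0.00792859586307717))
```

The crop confirms two beige rolls hanging on the wires, with the front one nearer the tips (top 230,215, rear 229,197). The spare hook with its grey clip and the rest are also clear. Two views give the front roll centre z = 0.147 and the rear 0.145, which agree with the text.

```bash
cat > go.py <<'E'
import sys,numpy as np
from bench import robot
from scipy.spatial.transform import Rotation as R
# usage: go.py x y z yaw_deg(of tool y, mod 180) -> remaining tool shift / turn from measured pose
x,y,z,w=map(float,sys.argv[1:5]); s=robot.read_state(); T=s["eef_rot"]
t=np.radians(w); Y=np.array([np.cos(t),np.sin(t),0]); 
if Y@T[:,1]<0: Y=-Y
Z=np.array([0,0,-1.]); G=np.c_[np.cross(Y,Z),Y,Z]
print("turn(tool)",np.round(R.from_matrix(T.T@G).as_rotvec(),4),"shift in present axes",np.round(T.T@(np.array([x,y,z])-s["position"]),4),"in goal axes",np.round(G.T@(np.array([x,y,z])-s["position"]),4))
print("j",np.round(s["joints"],2),"t",s["clock"],"F",np.round(s["contact_force"],2),"p",np.round(s["position"],4))
E
python3 -m jog '[[[0,0,-0.005,0,0,0.1375,0.04],[0,0,-0.005,0,0,0.1375,0.04],[0,0,-0.005,0,0,0.1375,0.04],[0,0,-0.005,0,0,0.1375,0.04],[0,0,-0.005,0,0,0.1375,0.04],[0,0,-0.005,0,0,0.1375,0.04],[0,0,0,0,0,0.1375,0.04],[0,0,0,0,0,0.1375,0.04]]]'
python3 go.py 0.455 0.402 0.225 7.1
```

```text
clock: 0.9
position: [0.2306, 0.6342, 0.261]
eef_rot: [[0.116, -0.993, -0.0], [-0.993, -0.116, -0.001], [0.001, 0.0, -1.0]]
contact_force: [-0.0, -0.1, -0.2]
grip_width: 0.0398
turn(tool) [ 0.0003 -0.0005 -0.0076] shift in present axes [ 0.2566 -0.1959  0.0361] in goal axes [ 0.2581 -0.194   0.036 ]
j [ 1.51  0.34  0.06 -0.   -1.28 -1.39] t 0.9 F [-0.03 -0.08 -0.23] p [0.2306 0.6342 0.261 ]
```

```bash
python3 -m jog '[[[0.033,-0.025,0,0,0,0,0.04],[0.033,-0.025,0,0,0,0,0.04],[0.033,-0.025,0,0,0,0,0.04],[0.033,-0.025,0,0,0,0,0.04],[0.033,-0.025,0,0,0,0,0.04],[0.033,-0.025,0,0,0,0,0.04],[0.033,-0.025,0,0,0,0,0.04],[0.027,-0.021,0,0,0,0,0.04]]]'
python3 -m jog '[[[0,0,0.01,0,0,-0.007,0.04],[0,0,0.015,0,0,0,0.04],[0,0,0.01,0,0,0,0.04],[0,0,0,0,0,0,0.04]]]'
python3 go.py 0.455 0.402 0.225 7.1
python3 - <<'E'
from bench import snapshot
import cv2,numpy as np
s={n:snapshot(n)["img"][:,:,::-1] for n in("top","side")}
c=lambda im,x,y,w,h,W,H:cv2.resize(im[y:y+h,x:x+w],(W,H),interpolation=cv2.INTER_CUBIC)
cv2.imwrite("pics/c1.png",np.hstack([c(s["top"],190,155,80,100,400,500),c(s["side"],230,110,80,100,400,500)]))
E
```

```text
clock: 1.7
position: [0.4577, 0.4002, 0.2611]
eef_rot: [[0.121, -0.993, -0.0], [-0.993, -0.121, -0.0], [0.0, 0.0, -1.0]]
contact_force: [0.7, 0.0, -0.1]
grip_width: 0.0399
clock: 2.1
position: [0.4557, 0.4016, 0.2243]
eef_rot: [[0.129, -0.992, -0.002], [-0.992, -0.129, -0.003], [0.002, 0.003, -1.0]]
contact_force: [0.5, 1.0, 0.4]
grip_width: 0.0403
turn(tool) [ 0.0025 -0.0024  0.0052] shift in present axes [-0.0005  0.0007 -0.0007] in goal axes [-0.0005  0.0007 -0.0007]
j [ 1.04  0.26 -0.15 -0.   -1.17 -0.91] t 2.1 F [0.47 1.03 0.36] p [0.4557 0.4016 0.2243]
```

View pics/c1.png

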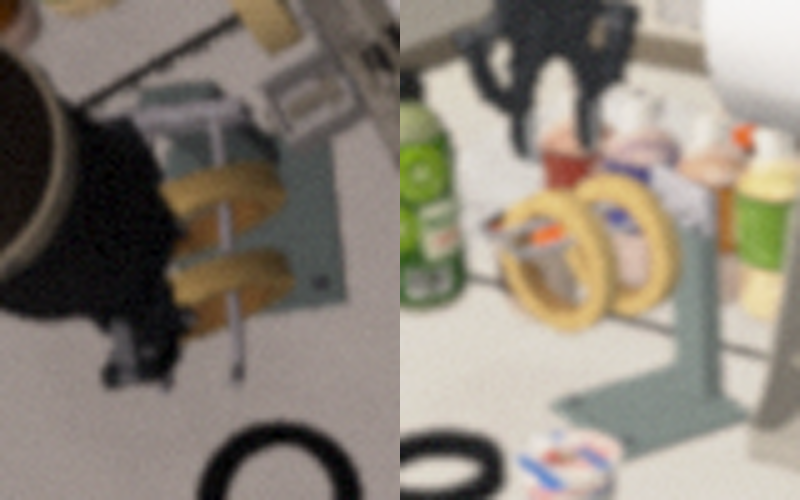

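The fingertips (side crop 523,158 and 587,150) straddle the front roll's rim top (about 550,190). I'm descending.

```bash
python3 -m jog '[[[0,0,0.01,0,0,0.005,0.04],[0,0,0.01,0,0,0,0.04],[0,0,0.008,0,0,0,0.04],[0,0,0,0,0,0,0.04]]]'
python3 -m jog '[[[0,0,0.006,0,0,0,0.04],[0,0,0.006,0,0,0,0.04],[0,0,0.006,0,0,0,0.04],[0,0,0,0,0,0,0.04],[0,0,0,0,0,0,0.034]]]'
python3 go.py 0.455 0.402 0.176 7.1
```

```text
clock: 2.6
position: [0.456, 0.4014, 0.1966]
eef_rot: [[0.124, -0.992, -0.002], [-0.992, -0.124, -0.002], [0.002, 0.002, -1.0]]
contact_force: [-0.2, 0.6, -0.2]
grip_width: 0.0401
clock: 3.1
position: [0.4567, 0.4021, 0.1802]
eef_rot: [[0.124, -0.992, -0.0], [-0.992, -0.124, -0.0], [0.0, 0.0, -1.0]]
contact_force: [-0.6, -0.0, -0.3]
grip_width: 0.0339
turn(tool) [ 0.0001 -0.0003  0.0002] shift in present axes [-0.0002  0.0017  0.0042] in goal axes [-0.0002  0.0017  0.0042]
j [ 1.04  0.29 -0.21  0.   -1.07 -0.92] t 3.1 F [-0.63 -0.   -0.27] p [0.4567 0.4021 0.1802]
```

```bash
python3 -m jog '[[[0,0,0.004,0,0,0,0.034],[0,0,0,0,0,0,0.024],[0,0,0,0,0,0,0.012],[0,0,0,0,0,0,0.0],[0,0,0,0,0,0,0],[0,0,0,0,0,0,0],[0,0,0,0,0,0,0]]]'
python3 go.py 0.455 0.402 0.176 7.1
```

```text
clock: 3.8
position: [0.4566, 0.4021, 0.1763]
eef_rot: [[0.124, -0.992, 0.0], [-0.992, -0.124, 0.0], [-0.0, -0.0, -1.0]]
contact_force: [0.1, 1.6, 0.5]
grip_width: 0.0166
turn(tool) [-0.      0.      0.0001] shift in present axes [-0.0001  0.0017  0.0003] in goal axes [-0.0001  0.0017  0.0003]
j [ 1.04  0.29 -0.22 -0.   -1.06 -0.92] t 3.8 F [0.06 1.63 0.46] p [0.4566 0.4021 0.1763]
```

```bash
python3 -m jog '[[[0,0,-0.003,0,0,0,0],[0,0,-0.005,0,0,0,0],[0,0,-0.006,0,0,0,0],[0,0,-0.006,0,0,0,0],[0,0,-0.006,0,0,0,0],[0,0,-0.004,0,0,0,0],[0,0,0,0,0,0,0],[0,0,0,0,0,0,0]]]'
python3 - <<'E'
from bench import snapshot
import cv2,numpy as np
s={n:snapshot(n)["img"][:,:,::-1] for n in("top","side")}
c=lambda im,x,y,w,h,W,H:cv2.resize(im[y:y+h,x:x+w],(W,H),interpolation=cv2.INTER_CUBIC)
cv2.imwrite("pics/c2.png",np.hstack([c(s["top"],190,155,80,100,400,500),c(s["side"],230,110,80,100,400,500)]))
E
```

```text
clock: 4.6
position: [0.4566, 0.4021, 0.2063]
eef_rot: [[0.124, -0.992, -0.0], [-0.992, -0.124, 0.0], [-0.0, 0.0, -1.0]]
contact_force: [0.0, -0.3, -0.1]
grip_width: 0.0165
```

View pics/c2.png

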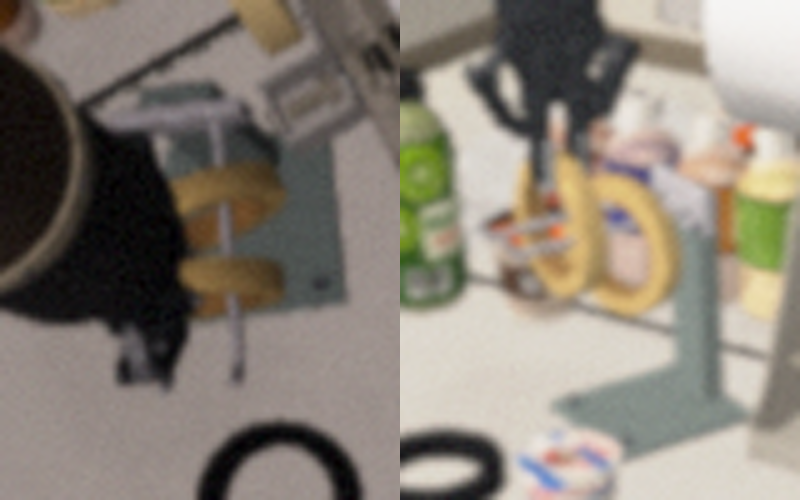

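The front roll has been lifted clear of the wires and has aligned itself square with the pads. The rear roll is undisturbed. I'm drawing the roll off the tips now.

```bash
python3 -m jog '[[[0,0.008,0,0,0,0,0],[0,0.014,0,0,0,0,0],[0,0.016,0,0,0,0,0],[0,0.016,0,0,0,0,0],[0,0.016,0,0,0,0,0],[0,0.016,0,0,0,0,0],[0,0.014,0,0,0,0,0],[0,0,0,0,0,0,0]]]'
python3 -m jog '[[[0.02,0,0,0,0,0,0],[0.03,0,0,0,0,0,0],[0.03,-0.001,0,0,0,0,0],[0.03,-0.001,0,0,0,0,0],[0.03,-0.001,0,0,0,0,0],[0.03,-0.001,0,0,0,0,0],[0.022,0,0,0,0,0,0],[0,0,0,0,0,0,0]]]'
python3 go.py 0.385 0.2 0.206 7.1
```

```text
clock: 5.5
position: [0.3556, 0.3895, 0.2068]
eef_rot: [[0.125, -0.992, -0.0], [-0.992, -0.125, 0.001], [-0.001, -0.0, -1.0]]
contact_force: [0.2, -0.1, 0.1]
grip_width: 0.0166
clock: 6.3
position: [0.3851, 0.1969, 0.2064]
eef_rot: [[0.121, -0.993, -0.0], [-0.993, -0.121, -0.0], [0.0, 0.0, -1.0]]
contact_force: [-0.3, -0.4, -0.4]
grip_width: 0.0165
turn(tool) [ 0.0001 -0.0001 -0.0024] shift in present axes [-0.0031 -0.0003  0.0004] in goal axes [-0.0031 -0.0003  0.0004]
j [ 0.93 -0.03 -0.53 -0.   -1.08 -0.81] t 6.3 F [-0.29 -0.41 -0.37] p [0.3851 0.1969 0.2064]
```

```bash
python3 -m jog '[[[0.02,-0.001,0,0,0,0,0],[0.03,-0.0015,0,0,0,0,0],[0.03,-0.0015,0,0,0,0,0],[0.03,-0.0015,0,0,0,0,0],[0.03,-0.0015,0,0,0,0,0],[0.03,-0.0015,0,0,0,0,0],[0.03,-0.0015,0,0,0,0,0],[0,0,0,0,0,0,0]]]'
python3 go.py 0.437 -0.125 0.206 13.3
```

```text
clock: 7.1
position: [0.4199, 0.0001, 0.2062]
eef_rot: [[0.121, -0.993, -0.0], [-0.993, -0.121, -0.001], [0.0, 0.0, -1.0]]
contact_force: [0.2, 0.4, -0.7]
grip_width: 0.0164
turn(tool) [ 0.0004 -0.0005 -0.1112] shift in present axes [ 0.1262 -0.0019  0.0003] in goal axes [0.1256 0.0122 0.0002]
j [ 0.47 -0.06 -0.55  0.   -1.08 -0.35] t 7.1 F [ 0.23  0.37 -0.69] p [4.199e-01 1.000e-04 2.062e-01]
```

```bash
python3 -m jog '[[[0.02,0,0,0,0,-0.015,0],[0.028,0,0,0,0,-0.02,0],[0.028,0.001,0,0,0,-0.02,0],[0.028,0.002,0,0,0,-0.02,0],[0.015,0.002,0,0,0,-0.02,0],[0.005,0.002,0,0,0,-0.016,0],[0,0,0,0,0,0,0]]]'
python3 go.py 0.437 -0.125 0.206 13.3
python3 - <<'E'
from bench import snapshot
import cv2,numpy as np
s={n:snapshot(n)["img"][:,:,::-1] for n in("top","side")}
c=lambda im,x,y,w,h,W,H:cv2.resize(im[y:y+h,x:x+w],(W,H),interpolation=cv2.INTER_CUBIC)
cv2.imwrite("pics/c3.png",np.hstack([c(s["top"],340,140,90,112,400,500),c(s["side"],310,160,90,112,400,500)]))
E
```

```text
clock: 7.8
position: [0.4326, -0.1214, 0.2062]
eef_rot: [[0.232, -0.973, -0.0], [-0.973, -0.232, -0.0], [-0.0, 0.0, -1.0]]
contact_force: [-0.5, -0.4, -1.5]
grip_width: 0.0165
turn(tool) [0.0003 0.0001 0.0019] shift in present axes [ 0.0045 -0.0034  0.0001] in goal axes [ 0.0045 -0.0034  0.0002]
j [ 0.17 -0.   -0.5  -0.   -1.07  0.07] t 7.8 F [-0.51 -0.39 -1.49] p [ 0.4326 -0.1214  0.2062]
```

View pics/c3.png

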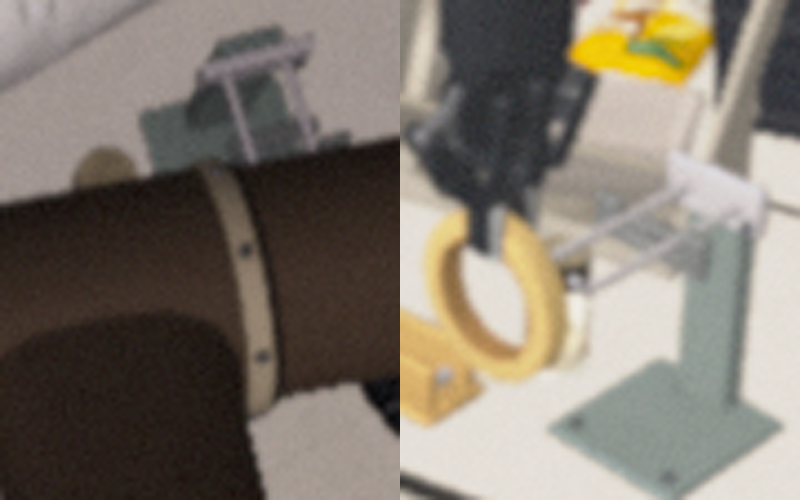

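Run:
```python
from h import *
np.set_printoptions(precision=4,suppress=True)
f=lambda x,y:(310+(x+.5-400)/4.444-.5,160+(y+.5)/4.464-.5)
print("roll@.177",plane("side",f(495,293),.177))
for a,b in(((555,250),(688,190)),((582,287),(735,212))):
    for z in (.17,.178): print(z,plane("side",f(*a),z),plane("side",f(*b),.17))
```

```text
roll@.177 [ 0.431 -0.121  0.177]
0.17 [ 0.4931 -0.0886  0.17  ] [ 0.6073 -0.0684  0.17  ]
0.178 [ 0.4858 -0.0995  0.178 ] [ 0.6073 -0.0684  0.17  ]
0.17 [ 0.4845 -0.1312  0.17  ] [ 0.6164 -0.1055  0.17  ]
0.178 [ 0.4774 -0.1415  0.178 ] [ 0.6164 -0.1055  0.17  ]
```

```bash
python3 -m jog '[[[0.003,0,0,0,0,0,0],[0.0035,0,0,0,0,0.002,0],[0,-0.01,0,0,0,0,0],[0,-0.012,0,0,0,0,0],[0,-0.012,0,0,0,0,0],[0,-0.012,0,0,0,0,0],[0,0,0,0,0,0,0]]]'
python3 -m jog '[[[0,-0.012,0,0,0,0,0],[0,-0.012,0,0,0,0,0],[0,-0.01,0,0,0,0,0],[0,0,0,0,0,0,0]]]'
python3 go.py 0.5101 -0.1095 0.179 13.3
cat > hook.py <<'E'
import numpy as np
from bench import robot
s=robot.read_state();t=np.radians(13.3);d=s["position"][:2]-[.622,-.083]
c,n=np.cos(t),np.sin(t);F=s["contact_force"]
print("spare x,y",np.round([d@[c,n],d@[-n,c]],4),"Fx,Fy,Fz hook",np.round([F[:2]@[c,n],F[:2]@[-n,c],F[2]],2),"z",s["position"][2],"M",np.round(s["moment"],2))
E
python3 hook.py
```

```text
clock: 8.6
position: [0.4808, -0.1165, 0.2059]
eef_rot: [[0.231, -0.973, -0.001], [-0.973, -0.231, -0.0], [0.0, 0.001, -1.0]]
contact_force: [-0.1, 0.0, -1.3]
grip_width: 0.0165
clock: 9.0
position: [0.5135, -0.1088, 0.206]
eef_rot: [[0.231, -0.973, -0.0], [-0.973, -0.231, -0.0], [0.0, 0.0, -1.0]]
contact_force: [-0.2, -0.6, -1.5]
grip_width: 0.0164
turn(tool) [ 0.0002 -0.0002  0.0012] shift in present axes [-0.0001  0.0034  0.027 ] in goal axes [-0.0001  0.0034  0.027 ]
j [ 0.17  0.13 -0.35  0.   -1.09  0.07] t 9.0 F [-0.15 -0.6  -1.49] p [ 0.5135 -0.1088  0.206 ]
spare x,y [-1.116e-01 -1.000e-04] Fx,Fy,Fz hook [-0.29 -0.54 -1.49] z 0.20602618564555644 M [-0.01  0.11  0.01]
```

Over the wires without touching. I'm lowering to hang height.

```bash
python3 -m jog '[[[0,0,0.006,0,0,0,0],[0,0,0.006,0,0,0,0],[0,0,0.006,0,0,0,0],[0,0,0.004,0,0,0,0],[0,0,0.003,0,0,0,0],[0,0,0,0,0,0,0],[0,0,0,0,0,0,0]]]'
python3 hook.py
python3 -m jog '[[[0,0,0.002,0,0,0,0],[0,0,0,0,0,0,0],[0,0,0.001,0,0,0,0],[0,0,0,0,0,0,0]]]'
python3 hook.py
```

```text
clock: 9.7
position: [0.5122, -0.1091, 0.1814]
eef_rot: [[0.231, -0.973, 0.0], [-0.973, -0.231, -0.0], [0.0, -0.0, -1.0]]
contact_force: [0.9, -0.4, -2.0]
grip_width: 0.0169
spare x,y [-1.129e-01 -1.000e-04] Fx,Fy,Fz hook [ 0.82 -0.56 -1.95] z 0.18141832657209042 M [-0.06  0.   -0.02]
clock: 10.1
position: [0.512, -0.1091, 0.1782]
eef_rot: [[0.231, -0.973, -0.0], [-0.973, -0.231, 0.0], [-0.0, 0.0, -1.0]]
contact_force: [0.2, 1.1, 0.4]
grip_width: 0.0163
spare x,y [-1.13e-01 -1.00e-04] Fx,Fy,Fz hook [0.46 1.04 0.43] z 0.17821903339653195 M [ 0.02 -0.   -0.01]
```

```bash
python3 -m jog '[[[0,-0.002,0,0,0,0,0],[0,-0.002,0,0,0,0,0],[0,-0.002,0,0,0,0,0],[0,-0.002,0,0,0,0,0]]]' >/dev/null; python3 hook.py
python3 -m jog '[[[0,-0.0015,0,0,0,0,0],[0,-0.0015,0,0,0,0,0],[0,-0.001,0,0,0,0,0]]]'>/dev/null; python3 hook.py
```

```text
spare x,y [-1.047e-01 -1.000e-04] Fx,Fy,Fz hook [ 1.38  0.77 -0.96] z 0.178318472560208 M [-0.03  0.02 -0.02]
spare x,y [-1.008e-01 -1.000e-04] Fx,Fy,Fz hook [ 0.79  0.23 -0.9 ] z 0.1782744928260088 M [-0.03  0.   -0.01]
```

```bash
python3 -m jog '[[[0,-0.001,0,0,0,0,0],[0,-0.001,0,0,0,0,0],[0,-0.001,0,0,0,0,0]]]' >/dev/null; python3 hook.py
python3 -m jog '[[[0,-0.001,0,0,0,0,0],[0,-0.001,0,0,0,0,0],[0,-0.001,0,0,0,0,0]]]' >/dev/null; python3 hook.py
```

```text
spare x,y [-0.0979 -0.0001] Fx,Fy,Fz hook [ 0.76 -0.52 -0.48] z 0.17831473559484104 M [-0.04  0.05 -0.03]
spare x,y [-0.0949 -0.0001] Fx,Fy,Fz hook [ 0.44 -0.57 -1.74] z 0.17830958943421274 M [-0.02  0.03  0.02]
```

```bash
python3 -m jog '[[[0,-0.001,0,0,0,0,0],[0,-0.001,0,0,0,0,0],[0,-0.001,0,0,0,0,0]]]' >/dev/null; python3 hook.py
python3 -m jog '[[[0,-0.001,0,0,0,0,0],[0,-0.001,0,0,0,0,0],[0,-0.001,0,0,0,0,0]]]' >/dev/null; python3 hook.py
```

```text
spare x,y [-0.0919 -0.0001] Fx,Fy,Fz hook [-0.46  0.54 -0.69] z 0.17829551609258465 M [-0.03  0.03  0.03]
spare x,y [-0.0889 -0.0001] Fx,Fy,Fz hook [-0.39  0.23 -0.36] z 0.17827677684560891 M [-0.06 -0.04 -0.01]
```

```bash
python3 -m jog '[[[0,-0.001,0,0,0,0,0],[0,-0.001,0,0,0,0,0],[0,-0.001,0,0,0,0,0]]]' >/dev/null; python3 hook.py
```

```text
spare x,y [-0.0859 -0.0001] Fx,Fy,Fz hook [-0.15 -0.74 -0.42] z 0.17831086254860173 M [-0.06 -0.01  0.01]
```

```bash
python3 -m jog '[[[0,-0.001,0,0,0,0,0],[0,-0.001,0,0,0,0,0]]]' >/dev/null; python3 hook.py
python3 -m jog '[[[0,-0.001,0,0,0,0,0],[0,-0.001,0,0,0,0,0]]]' >/dev/null; python3 hook.py
```

```text
spare x,y [-0.0839 -0.0001] Fx,Fy,Fz hook [-0.39  0.83 -1.05] z 0.17828238847665562 M [ 0.    0.01 -0.06]
spare x,y [-0.0819 -0.    ] Fx,Fy,Fz hook [-0.71 -0.02  0.09] z 0.17829330421057277 M [-0.03 -0.01 -0.02]
```

```bash
python3 -m jog '[[[0,-0.001,0,0,0,0,0],[0,-0.001,0,0,0,0,0]]]' >/dev/null; python3 hook.py
```

```text
spare x,y [-0.0799 -0.0001] Fx,Fy,Fz hook [-1.03 -0.12 -0.28] z 0.17830093224656796 M [-0.07 -0.02  0.02]
```

```bash
python3 -m jog '[[[0,-0.001,0,0,0,0,0],[0,-0.001,0,0,0,0,0]]]' >/dev/null; python3 hook.py
```

```text
spare x,y [-0.0784 -0.0001] Fx,Fy,Fz hook [-2.    0.26  0.52] z 0.178178815237853 M [-0.34  1.03  0.15]
```

```bash
python3 -m jog '[[[0,-0.001,0,0,0,0,0],[0,-0.001,0,0,0,0,0]]]' >/dev/null; python3 hook.py
```

```text
spare x,y [-0.0776 -0.0001] Fx,Fy,Fz hook [-5.97  0.35  2.16] z 0.17794325589382598 M [-0.43  2.26  0.28]
```

```bash
python3 -m jog '[[[0,-0.001,0,0,0,0,0],[0,-0.001,0,0,0,0,0]]]' >/dev/null; python3 hook.py
```

```text
spare x,y [-0.0757 -0.0001] Fx,Fy,Fz hook [-5.68  0.4   1.86] z 0.17793935284954496 M [-0.38  2.23  0.24]
```

The clip was felt at x ≈ -79 mm and gives at 6 N. I'm pushing a little more.

```bash
python3 -m jog '[[[0,-0.001,0,0,0,0,0],[0,-0.001,0,0,0,0,0],[0,0,0,0,0,0,0],[0,0,0,0,0,0,0],[0,0,0,0,0,0,0]]]' >/dev/null; python3 hook.py
python3 - <<'E'
from bench import snapshot
import cv2,numpy as np
s={n:snapshot(n)["img"][:,:,::-1] for n in("top","side")}
c=lambda im,x,y,w,h,W,H:cv2.resize(im[y:y+h,x:x+w],(W,H),interpolation=cv2.INTER_CUBIC)
cv2.imwrite("pics/c4.png",c(s["side"],320,150,80,80,560,560))
E
```

```text
spare x,y [-0.0735 -0.0001] Fx,Fy,Fz hook [-5.67  0.69  1.55] z 0.17795162574422663 M [-0.31  2.07  0.28]
```

View pics/c4.png

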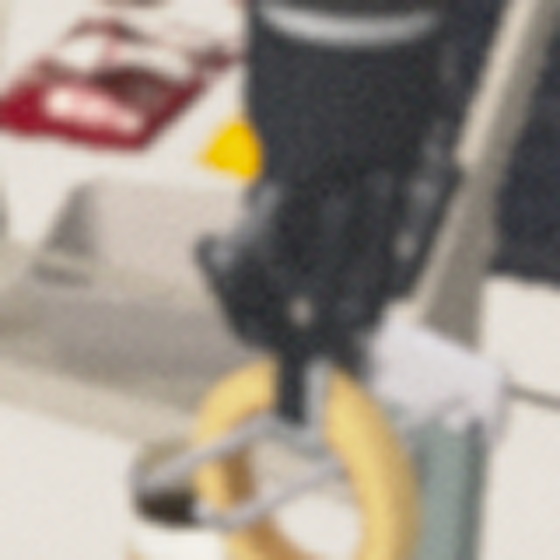

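```bash
python3 -m jog '[[[0,0.001,0,0,0,0,0],[0,0,0,0,0,0,0],[0,0,0,0,0,0,0.022],[0,0,0,0,0,0,0.026],[0,0,0,0,0,0,0.032],[0,0,0,0,0,0,0.034],[0,0,0,0,0,0,0.034],[0,0,0,0,0,0,0.034]]]'; python3 hook.py
python3 -m jog '[[[0,0,-0.004,0,0,0,0.034],[0,0,-0.006,0,0,0,0.034],[0,0,-0.01,0,0,0,0.034],[0,0,-0.015,0,0,0,0.036],[0,0,-0.015,0,0,0,0.038],[0,0,-0.01,0,0,0,0.038],[0,0,0,0,0,0,0.038]]]'; python3 hook.py
```

```text
clock: 14.9
position: [0.5512, -0.0998, 0.1783]
eef_rot: [[0.231, -0.973, 0.0], [-0.973, -0.231, 0.0], [0.0, -0.0, -1.0]]
contact_force: [-0.4, -0.7, -0.1]
grip_width: 0.0336
spare x,y [-0.0728 -0.0001] Fx,Fy,Fz hook [-0.54 -0.62 -0.07] z 0.1783460389511105 M [-0.01 -0.06 -0.05]
clock: 15.6
position: [0.5519, -0.0998, 0.2404]
eef_rot: [[0.231, -0.973, 0.003], [-0.973, -0.231, 0.0], [0.001, -0.003, -1.0]]
contact_force: [0.3, 0.1, 0.3]
grip_width: 0.0382
spare x,y [-0.0721 -0.0003] Fx,Fy,Fz hook [0.32 0.05 0.26] z 0.2403861372121422 M [0.02 0.01 0.01]
```

```bash
python3 -m jog '[[[-0.005,0.03,0,0,0,0,0.04],[-0.013,0.03,0,0,0,0,0.04],[-0.02,0.025,0,0,0,0,0.04],[-0.03,0.02,0,0,0,0,0.04],[-0.03,0,0,0,0,0,0.04],[-0.03,0,0,0,0,0.054,0.04],[0,0,0,0,0,0.054,0.04],[0,0,0,0,0,0,0.04]]]'
python3 go.py 0.385 0.2 0.24 7.1
python3 - <<'E'
from bench import snapshot
import cv2,numpy as np
s=snapshot("side"); t=snapshot("top")
np.savez("pics/side1.npz",**s);np.savez("pics/top1.npz",**t)
E
```

```text
clock: 16.4
position: [0.4189, 0.0011, 0.2381]
eef_rot: [[0.126, -0.992, -0.0], [-0.992, -0.126, 0.0], [-0.0, 0.0, -1.0]]
contact_force: [0.5, 0.1, -0.1]
grip_width: 0.0398
turn(tool) [0.0001 0.0002 0.0022] shift in present axes [-0.2016  0.0086 -0.0019] in goal axes [-0.2015  0.009  -0.0019]
j [ 0.48 -0.09 -0.5  -0.   -1.16 -0.35] t 16.4 F [ 0.48  0.12 -0.12] p [0.4189 0.0011 0.2381]
```

```bash
python3 -m jog '[[[-0.025,0.001,0,0,0,0,0.04],[-0.035,0.002,0,0,0,0,0.04],[-0.035,0.002,0,0,0,0,0.04],[-0.035,0.002,0,0,0,0,0.04],[-0.035,0.002,0,0,0,0,0.04],[-0.036,0,0,0,0,0,0.04],[-0.035,-0.006,0,0,0,0,0.04],[-0.035,-0.006,0,0,0,0,0.04]]]'
python3 -m jog '[[[-0.035,-0.008,0,0,0,0,0.04],[-0.035,-0.008,0,0,0,0,0.04],[-0.03,-0.008,0,0,0,0,0.04],[-0.015,-0.01,0,0,0,0,0.04],[-0.004,-0.02,0,0,0,0,0.04],[0,-0.03,0,0,0,0,0.04],[0,-0.02,0,0,0,0,0.04],[0,0,0,0,0,0,0.04]]]'
python3 go.py 0.508 0.408 0.21 7.1
```

```text
clock: 17.3
position: [0.3886, 0.2706, 0.2382]
eef_rot: [[0.125, -0.992, -0.0], [-0.992, -0.125, -0.0], [0.0, 0.0, -1.0]]
contact_force: [0.7, -0.4, -0.7]
grip_width: 0.0397
clock: 18.1
position: [0.4793, 0.4, 0.2366]
eef_rot: [[0.123, -0.992, -0.001], [-0.992, -0.123, -0.002], [0.002, 0.001, -1.0]]
contact_force: [-0.8, -0.5, -1.0]
grip_width: 0.0401
turn(tool) [ 0.0012 -0.0019 -0.0004] shift in present axes [-0.0044 -0.0295  0.0266] in goal axes [-0.0044 -0.0295  0.0266]
j [ 1.01  0.27 -0.1   0.   -1.2  -0.88] t 18.1 F [-0.82 -0.5  -0.97] p [0.4793 0.4    0.2366]
```

```bash
python3 -m jog '[[[-0.002,-0.01,0,0,0,0,0.04],[-0.0025,-0.01,0,0,0,0,0.04],[0,-0.0095,0,0,0,0,0.04],[0,0,0.01,0,0,0,0.04],[0,0,0.01,0,0,0,0.04],[0,0,0.0065,0,0,0,0.04],[0,0,0,0,0,0,0.04]]]'
python3 go.py 0.508 0.408 0.176 7.1
python3 - <<'E'
from bench import snapshot
import cv2,numpy as np
s={n:snapshot(n)["img"][:,:,::-1] for n in("top","side")}
c=lambda im,x,y,w,h,W,H:cv2.resize(im[y:y+h,x:x+w],(W,H),interpolation=cv2.INTER_CUBIC)
u=np.load("pics/side1.npz")["img"][:,:,::-1]; v=np.load("pics/top1.npz")["img"][:,:,::-1]
cv2.imwrite("pics/c5.png",np.vstack([np.hstack([c(s["top"],190,145,80,60,400,300),c(s["side"],230,110,80,60,400,300)]),np.hstack([c(s["side"],290,215,40,30,400,300),c(s["side"],330,170,80,60,400,300)])]))
E
```

```text
clock: 18.8
position: [0.5046, 0.4083, 0.2101]
eef_rot: [[0.125, -0.992, -0.002], [-0.992, -0.125, -0.002], [0.002, 0.002, -1.0]]
contact_force: [-0.6, -0.6, 0.3]
grip_width: 0.0399
turn(tool) [ 0.002  -0.0017  0.0013] shift in present axes [ 0.0006 -0.0034  0.0341] in goal axes [ 0.0007 -0.0033  0.0341]
j [ 0.98  0.33 -0.08 -0.   -1.16 -0.85] t 18.8 F [-0.55 -0.61  0.32] p [0.5046 0.4083 0.2101]
```

View pics/c5.png

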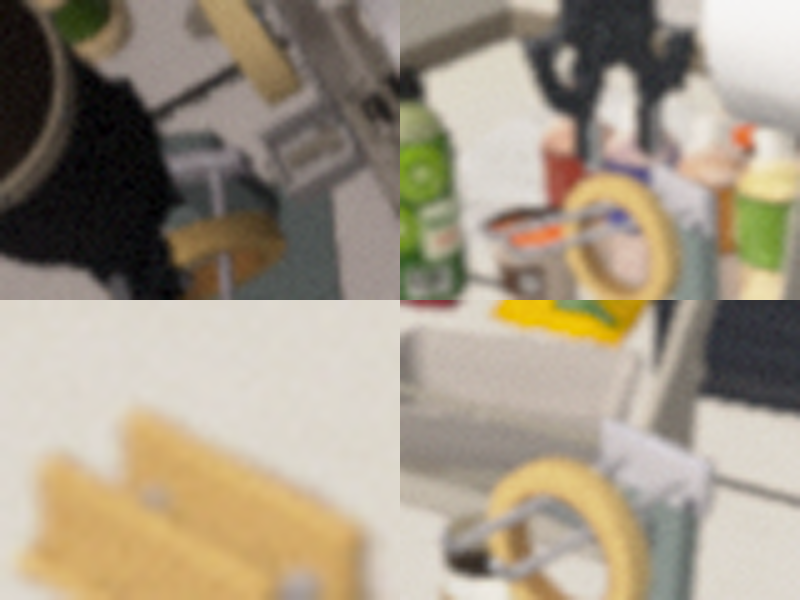

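The front roll hangs on the spare hook, at lower right. The fingertips (upper right, 585,155 and 648,150) straddle the rear roll's top at (610,178). I'm descending.

```bash
python3 -m jog '[[[0,-0.002,0.006,0,0,0,0.04],[0,0,0.008,0,0,0,0.04],[0,0,0.008,0,0,0,0.04],[0,0,0.008,0,0,0,0.04],[0,0,0.004,0,0,0,0.038],[0,0,0,0,0,0,0.036],[0,0,0,0,0,0,0.036]]]'
python3 go.py 0.508 0.408 0.176 7.1
python3 -m jog '[[[0,0,0,0,0,0,0.024],[0,0,0,0,0,0,0.012],[0,0,0,0,0,0,0],[0,0,0,0,0,0,0],[0,0,0,0,0,0,0],[0,0,0,0,0,0,0]]]'
```

```text
clock: 19.6
position: [0.5076, 0.4092, 0.1779]
eef_rot: [[0.125, -0.992, 0.0], [-0.992, -0.125, -0.0], [0.0, -0.0, -1.0]]
contact_force: [0.3, 0.3, 0.4]
grip_width: 0.0359
turn(tool) [-0.0001 -0.0001  0.0011] shift in present axes [ 0.0012 -0.0002  0.0019] in goal axes [ 0.0012 -0.0002  0.0019]
j [ 0.98  0.36 -0.12  0.   -1.1  -0.85] t 19.6 F [0.29 0.32 0.45] p [0.5076 0.4092 0.1779]
clock: 20.2
position: [0.5078, 0.4095, 0.1783]
eef_rot: [[0.125, -0.992, 0.001], [-0.992, -0.125, 0.001], [-0.001, -0.001, -1.0]]
contact_force: [0.4, 0.3, 4.2]
grip_width: 0.0167
```

```bash
python3 -m jog '[[[0,0,-0.004,0,0,0,0],[0,0,-0.006,0,0,0,0],[0,0,-0.006,0,0,0,0],[0,0,-0.006,0,0,0,0],[0,0,-0.006,0,0,0,0],[0,0,-0.002,0,0,0,0],[0,0,0,0,0,0,0]]]'
python3 -m jog '[[[0,0.01,0,0,0,0,0],[0,0.018,0,0,0,0,0],[0,0.02,0,0,0,0,0],[0,0.02,0,0,0,0,0],[0,0.02,0,0,0,0,0],[0,0.02,0,0,0,0,0],[0,0.02,0,0,0,0,0],[0,0.018,0,0,0,0,0]]]'
python3 go.py 0.385 0.2 0.206 17
```

```text
clock: 20.9
position: [0.5076, 0.4093, 0.2083]
eef_rot: [[0.125, -0.992, 0.0], [-0.992, -0.125, 0.001], [-0.001, -0.001, -1.0]]
contact_force: [0.7, 0.4, -0.6]
grip_width: 0.0164
clock: 21.7
position: [0.3611, 0.3902, 0.2075]
eef_rot: [[0.125, -0.992, -0.0], [-0.992, -0.125, -0.0], [0.0, 0.001, -1.0]]
contact_force: [-0.4, -0.0, -0.6]
grip_width: 0.0164
turn(tool) [ 0.0005 -0.0003 -0.1716] shift in present axes [0.1917 0.     0.0015] in goal axes [0.1889 0.0328 0.0015]
j [ 1.19  0.14 -0.34 -0.   -1.09 -1.07] t 21.7 F [-0.42 -0.02 -0.62] p [0.3611 0.3902 0.2075]
```

```bash
python3 -m jog '[[[0.02,0,0,0,0,0,0],[0.03,0,0,0,0,0,0],[0.03,0,0,0,0,0,0],[0.03,0,0,0,0,-0.05,0],[0.03,0.001,0,0,0,-0.05,0],[0.03,0.002,0,0,0,-0.05,0],[0.02,0.002,0,0,0,-0.022,0],[0,0,0,0,0,0,0]]]'
python3 go.py 0.458 0.051 0.14 17
python3 - <<'E'
from h import *
np.set_printoptions(precision=4,suppress=True)
def hull(n,x0,x1,y0,y1,k=6):
    b=D[n]["img"][y0:y1,x0:x1]; b=cv2.resize(b,None,fx=k,fy=k,interpolation=cv2.INTER_CUBIC).astype(int)
    m=((b[:,:,0]-b[:,:,2])>45).astype(np.uint8)
    nn,l,st,_=cv2.connectedComponentsWithStats(m); i=1+st[1:,4].argmax()
    h=cv2.convexHull(np.argwhere(l==i)[:,::-1].astype(np.int32))
    return ((h[:,0]+.5)/k-.5+[x0,y0])
h=hull("top",325,378,198,236); r=cv2.minAreaRect(h.astype(np.float32)); print(r)
B=cv2.boxPoints(r); 
for z in(.041,.0): 
    P=np.array([plane("top",b,z) for b in B]); print(z,P[:,:2],P.mean(0))
hs=hull("side",288,332,222,256); ap=cv2.approxPolyDP(hs.astype(np.float32),1.0,True)[:,0]; print("side",ap)
print(np.array([plane("side",a,.041) for a in ap])[:,:2])
E
```

```text
clock: 22.5
position: [0.3883, 0.1999, 0.2077]
eef_rot: [[0.291, -0.957, -0.0], [-0.957, -0.291, -0.0], [0.0, 0.0, -1.0]]
contact_force: [1.0, 0.6, -1.5]
grip_width: 0.0167
turn(tool) [ 0.0004 -0.     -0.0011] shift in present axes [ 0.1627 -0.0233  0.0677] in goal axes [ 0.1628 -0.0231  0.0677]
j [ 0.93 -0.03 -0.52 -0.   -1.08 -0.63] t 22.5 F [ 1.02  0.62 -1.46] p [0.3883 0.1999 0.2077]
((350.441650390625, 216.90829467773438), (17.287118911743164, 32.940406799316406), 71.56507110595703)
0.041 [[ 0.4647  0.1101]
 [ 0.4963  0.01  ]
 [ 0.4435 -0.0056]
 [ 0.4124  0.0939]] [0.4542 0.0521 0.041 ]
0.0 [[ 0.47    0.1099]
 [ 0.5027  0.0064]
 [ 0.4481 -0.0097]
 [ 0.4159  0.0931]] [0.4592 0.0499 0.    ]
side [[328.0833 246.9167]
 [314.4167 255.4167]
 [291.25   241.5833]
 [293.25   231.0833]
 [303.25   225.4167]
 [325.4167 236.75  ]]
[[ 0.4743 -0.0368]
 [ 0.4197 -0.053 ]
 [ 0.3924  0.0401]
 [ 0.4226  0.0877]
 [ 0.4646  0.1013]
 [ 0.4939  0.0122]]
```

```bash
python3 -m jog '[[[0.015,0,0,0,0,-0.009,0],[0.025,-0.003,0,0,0,0,0],[0.028,-0.004,0,0,0,0,0],[0.028,-0.004,0,0,0,0,0],[0.028,-0.004,0,0,0,0,0],[0.025,-0.004,0,0,0,0,0],[0.013,-0.003,0,0,0,0,0],[0,0,0,0,0,0,0]]]'
python3 -m jog '[[[0,0,0.015,0,0,0,0],[0,0,0.02,0,0,0,0],[0,0,0.015,0,0,0,0],[0,0,0.007,0,0,0,0],[0,0,0,0,0,0,0],[0,0,0,0,0,0,0]]]'
python3 go.py 0.457 0.0506 0.15 17.5
python3 - <<'E'
from bench import snapshot
import cv2,numpy as np
s={n:snapshot(n)["img"][:,:,::-1] for n in("top","side")}
c=lambda im,x,y,w,h,W,H:cv2.resize(im[y:y+h,x:x+w],(W,H),interpolation=cv2.INTER_CUBIC)
cv2.imwrite("pics/c6.png",np.hstack([c(s["top"],320,185,60,60,400,400),c(s["side"],280,200,60,60,400,400)]))
E
```

```text
clock: 23.3
position: [0.4587, 0.0536, 0.2074]
eef_rot: [[0.299, -0.954, -0.0], [-0.954, -0.299, -0.0], [0.0, 0.001, -1.0]]
contact_force: [-0.7, 0.2, -0.7]
grip_width: 0.017
clock: 23.9
position: [0.4588, 0.0551, 0.1514]
eef_rot: [[0.302, -0.953, 0.001], [-0.953, -0.302, 0.0], [0.0, -0.001, -1.0]]
contact_force: [-0.7, 0.6, -0.2]
grip_width: 0.0163
turn(tool) [-0.0006 -0.0001  0.0011] shift in present axes [0.0038 0.0031 0.0014] in goal axes [0.0038 0.0031 0.0014]
j [ 0.55  0.08 -0.56  0.   -0.94 -0.24] t 23.9 F [-0.74  0.56 -0.15] p [0.4588 0.0551 0.1514]
```

View pics/c6.png

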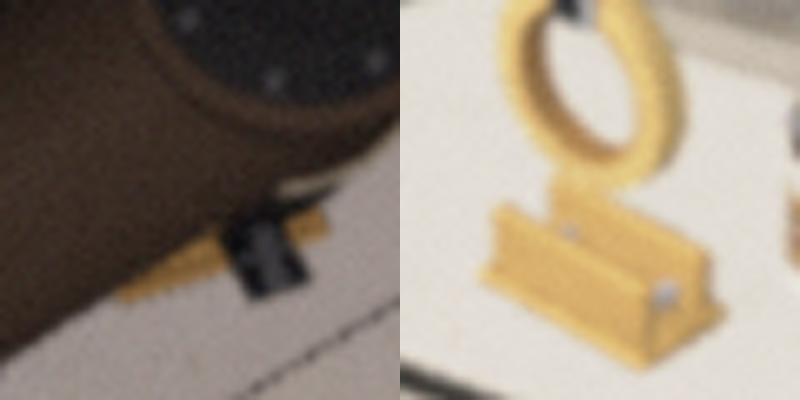

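Run:
```python
from h import *
np.set_printoptions(precision=4,suppress=True)
f=lambda x,y:(280+(x-399.5)/6.667-.5,200+(y+.5)/6.667-.5)
P=np.array([plane("side",f(*q),.041) for q in((495,206),(655,288),(555,178),(708,255))]); print(P,P.mean(0))
print("bars",plane("side",f(570,232),.02),plane("side",f(665,292),.02))
d=D["side"];W=np.linalg.inv(d["world_from_camera"])
def pr(p):
    c=d["mtx"]@(W[:3,:3]@p+W[:3,3]);c=c[:2]/c[2];return (c+.5-[280,200])*6.667+[399.5,-.5]
c=np.array([.4588,.0551,.119]); a=np.array([.954,.3,0]);l=np.array([.3,-.954,0])
pts=[pr(c+s*.009*a+.052*(np.cos(t)*l+np.sin(t)*np.array([0,0,1]))) for s in(-1,1) for t in np.linspace(0,6.28,90)]
pts=np.array(pts);print("roll extents expected",pts.min(0),pts.max(0),pr(c))
```

```text
[[ 0.4257  0.0899  0.041 ]
 [ 0.4584 -0.004   0.041 ]
 [ 0.4611  0.0975  0.041 ]
 [ 0.492   0.0067  0.041 ]] [0.4593 0.0475 0.041 ]
bars [0.4603 0.0814 0.02  ] [0.4755 0.017  0.02  ]
roll extents expected [496.1182 -38.0724] [690.4024 192.5787] [591.2673  77.7595]
```

The side view shows the held roll upright just above the rest, with its edges within 4 crop pixels of where the TCP pose predicts. After a small shift I'm lowering slowly.

```bash
python3 -m jog '[[[0.0025,0.001,0,0,0,0,0],[0.0025,0.001,0,0,0,0,0],[0,0,0.008,0,0,0,0],[0,0,0.008,0,0,0,0],[0,0,0.006,0,0,0,0],[0,0,0,0,0,0,0]]]'
python3 -m jog '[[[0,0,0.004,0,0,0,0],[0,0,0.004,0,0,0,0],[0,0,0.003,0,0,0,0],[0,0,0,0,0,0,0]]]'
python3 -m jog '[[[0,0,0.004,0,0,0,0],[0,0,0.004,0,0,0,0],[0,0,0,0,0,0,0]]]'
python3 go.py 0.459 0.050 0.096 17.5
```

```text
clock: 24.6
position: [0.4574, 0.049, 0.1275]
eef_rot: [[0.301, -0.954, -0.002], [-0.954, -0.301, -0.001], [0.0, 0.002, -1.0]]
contact_force: [-0.6, -0.0, -1.2]
grip_width: 0.0161
clock: 25.0
position: [0.4579, 0.0492, 0.1174]
eef_rot: [[0.301, -0.954, -0.001], [-0.954, -0.301, -0.0], [0.0, 0.001, -1.0]]
contact_force: [-0.3, 0.3, -0.9]
grip_width: 0.0164
clock: 25.3
position: [0.4577, 0.0492, 0.1092]
eef_rot: [[0.301, -0.954, -0.001], [-0.954, -0.301, -0.0], [0.0, 0.001, -1.0]]
contact_force: [0.7, 0.4, 0.0]
grip_width: 0.0164
turn(tool) [ 0.0009 -0.0001  0.0004] shift in present axes [-0.0004 -0.0015  0.0132] in goal axes [-0.0004 -0.0014  0.0132]
j [ 0.54  0.13 -0.61 -0.   -0.83 -0.23] t 25.3 F [0.69 0.41 0.04] p [0.4577 0.0492 0.1092]
```

```bash
python3 -m jog '[[[0,0,0.003,0,0,0,0],[0,0,0.003,0,0,0,0],[0,0,0.003,0,0,0,0],[0,0,0,0,0,0,0],[0,0,0,0,0,0,0]]]'
python3 -m jog '[[[0,0,0.0015,0,0,0,0],[0,0,0.0015,0,0,0,0],[0,0,0,0,0,0,0],[0,0,0,0,0,0,0]]]'
```

```text
clock: 25.8
position: [0.4581, 0.0493, 0.1007]
eef_rot: [[0.301, -0.954, -0.0], [-0.954, -0.301, -0.0], [0.0, 0.0, -1.0]]
contact_force: [0.2, 0.5, -0.5]
grip_width: 0.0168
clock: 26.2
position: [0.4581, 0.0493, 0.0978]
eef_rot: [[0.301, -0.954, -0.0], [-0.954, -0.301, -0.0], [0.0, 0.0, -1.0]]
contact_force: [-0.3, -0.4, -0.9]
grip_width: 0.0166
```

```bash
python3 -m jog '[[[0,0,0.001,0,0,0,0],[0,0,0.001,0,0,0,0],[0,0,0,0,0,0,0]]]'
python3 -m jog '[[[0,0,0.001,0,0,0,0],[0,0,0.001,0,0,0,0],[0,0,0,0,0,0,0]]]'
```

```text
clock: 26.5
position: [0.4583, 0.0493, 0.096]
eef_rot: [[0.301, -0.953, 0.0], [-0.953, -0.301, -0.0], [0.0, -0.0, -1.0]]
contact_force: [-0.9, -0.0, 2.2]
grip_width: 0.0165
clock: 26.8
position: [0.4591, 0.049, 0.0954]
eef_rot: [[0.302, -0.953, 0.002], [-0.953, -0.302, -0.001], [0.001, -0.001, -1.0]]
contact_force: [-2.3, -4.3, 17.7]
grip_width: 0.0164
```

Seated, with touch at TCP z = 0.096 as expected. I'm relieving the load, opening and retreating.

```bash
python3 -m jog '[[[0,0,-0.0015,0,0,0,0],[0,0,0,0,0,0,0],[0,0,0,0,0,0,0.02],[0,0,0,0,0,0,0.025],[0,0,0,0,0,0,0.03],[0,0,0,0,0,0,0.036],[0,0,0,0,0,0,0.036],[0,0,0,0,0,0,0.036]]]'
python3 -m jog '[[[0,0,-0.004,0,0,0,0.036],[0,0,-0.01,0,0,0,0.036],[0,0,-0.015,0,0,0,0.036],[0,0,-0.02,0,0,0,0.036],[0,0,-0.02,0,0,0,0.036],[0,0,-0.02,0,0,0,0.036],[0,0,-0.02,0,0,0,0.036],[0,0,0,0,0,0,0.036]]]'
python3 -m jog '[[[-0.03,0.01,0,0,0,0,0.036],[-0.035,0.01,0,0,0,0,0.036],[-0.035,0.01,0,0,0,0,0.036],[-0.035,0.01,0,0,0,0,0.036],[-0.03,0,0,0,0,0,0.036],[0,0,0,0,0,0,0.036],[0,0,0,0,0,0,0.036],[0,0,0,0,0,0,0.036]]]'
python3 - <<'E'
from bench import snapshot
import cv2,numpy as np
s={n:snapshot(n)["img"][:,:,::-1] for n in("top","side")}
c=lambda im,x,y,w,h,W,H:cv2.resize(im[y:y+h,x:x+w],(W,H),interpolation=cv2.INTER_CUBIC)
cv2.imwrite("pics/c7.png",np.hstack([c(s["top"],320,140,110,100,400,364),c(s["side"],285,180,110,100,400,364)]))
E
```

```text
clock: 27.6
position: [0.4581, 0.0494, 0.0952]
eef_rot: [[0.301, -0.954, -0.0], [-0.954, -0.301, -0.0], [0.0, 0.0, -1.0]]
contact_force: [-0.4, 0.1, -0.2]
grip_width: 0.0361
clock: 28.4
position: [0.4597, 0.0499, 0.2079]
eef_rot: [[0.302, -0.953, 0.005], [-0.953, -0.302, 0.002], [-0.0, -0.006, -1.0]]
contact_force: [-0.4, 0.4, -0.0]
grip_width: 0.036
clock: 29.2
position: [0.3703, 0.1941, 0.2043]
eef_rot: [[0.301, -0.954, -0.0], [-0.954, -0.301, -0.0], [0.0, 0.0, -1.0]]
contact_force: [0.1, 0.3, -0.6]
grip_width: 0.0358
```

View pics/c7.png

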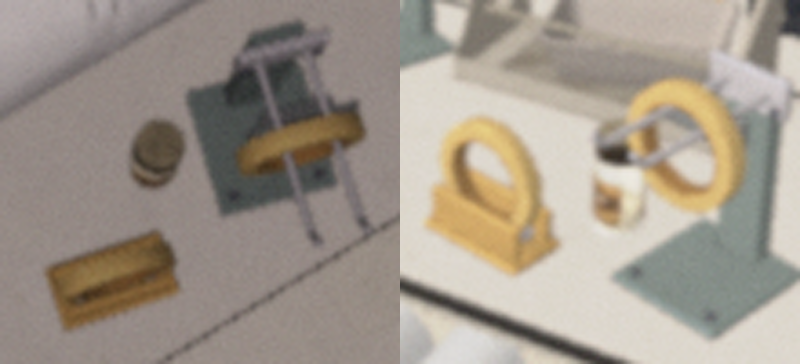

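The rear roll stands upright in the rest (top crop 118,275; side crop 490,170). The front roll hangs across both wires against the clip (top 301,140). The jar has not moved and the arm is clear, so I'm handing in.

```bash
python3 -c "
from bench import robot
print(robot.sign_off())"
```

```text
the job is handed in; nothing more can be done
None
```

I moved the front roll to the spare hook, set the rear roll in the wooden rest, and handed the job in at about 29 s of the 69 s allowed. The sign-off gives no verdict.

- **Front roll:** I lowered it onto the spare hook's wires and felt the stop clip at about x = -79 mm. It gave at about 6 N, and I pushed it back about 4 mm, at most 5.7 mm. That figure comes from how far the tool travelled; I did not measure the clip itself. I then let go and left the roll hanging across both wires.
- **Rear roll:** I lifted it off the full hook, carried it round the front of the bag-roll stand and lowered it into the rest. It touched down at the expected height, and the wrist force reached 17.7 N just after, so a bit firmer than intended but under the 40 N limit. I eased off before opening the fingers.
- **Last checks:** The final pictures show the rear roll upright in the slot and the front roll on both wires against the clip. The jar stands where it was and the gripper is clear. The pot was outside the final crop; the arm passed well above it with no contact force.
- **Disagreement:** The two cameras differed by about 3 mm on where the spare hook and the rest stand. I averaged them, and both fits went in without side force.

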